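# Set the sine plate on a gauge block

## Robot

A 6-joint arm with a two-finger parallel gripper is mounted at the origin on the work surface. World frame = base frame: x ahead of the robot, y to its left, z up, the work surface at z = 0. Lengths are in m, angles in rad, forces in N, time in s.
With the tool pointing down it reaches from about 0.35 to 0.925 m from the base axis. Payload 6.4 kg.
Tool frame: the origin (TCP) lies at the very end of the fingers, on their centre line; the grasp point (between the pads) lies 19 mm behind it; z points along the fingers, y is the line along which they close (so a half turn about z gives the same grasp; the last joint's range is limited). The gripper opens to 85 mm and grips with 20 to 120 N. Pads are 22 mm wide; open, the fingers measure 114 mm over their backs; the gripper's body (76 mm by 85 mm) begins 54 mm behind the grasp point. The pads swing forward as they close: fully open they stand 13 mm farther back than shut.
Start: joints at [-1.329, 0.245, 1.558, -0, 1.339, -0.174], TCP at [0.263, -0.595, 0.231] pointing down, gripper open.
Joint ranges: [-3.13, 3.13], [-1.02, 2.26], [0.13, 2.54], [-0.95, 4.09], [0.21, 2.88], [-2.74, 2.74]. Speed limits (rad/s): [2.57, 2.57, 3.14, 3.14, 3.14, 3.14].

## Interface

Orientations are given as a 3x3 rotation matrix whose columns are the frame's x, y, z axes.
In Python, from bench import bot gives the robot as it stands.
- The arm moves only by the tool step_arm, never from a script. Its argument "moves" is a list that holds one entry, the list of rows, each a list of 4 numbers: the shift along the tool's x, y, z as a fraction of full scale, then the turn about the tool's z as a fraction of full scale. A call has 1 to 5 rows; each row shifts and turns the commanded pose from where the row before left it, along the tool's axes as they then stand; what a row does not reach is not made up. Full scale, the value 1, is 30 cm for a shift and 0.15 rad for a turn. A row lasts 1/10 s, in which the tool goes at most 50 mm and 8.59 degrees, less where a joint would pass 70% of its speed; a pose out of reach is approached as far as the arm can. A call with a number of a shift or a turn outside -1 to 1 is refused whole. A call with a gripper value outside its range is refused whole. "claw" is the closure, from -1 (fully open) to 1 (shut), set as the call begins (left out, the last holds). The fingers move at their own pace and stop on an object; "grip_force" is the grip in N (left out, the last holds). Time passes only in rows, so rows that do not move let the fingers close. It gives the time, the measured TCP pose, the force, the opening and the grip force at its end, in the units of the state.
- bot.sense(): the state, without advancing time (a new reading comes with each control period).
- bot.get_image(name): name is "scene" or "top" or "wrist"; returns a dict with "image" (384x512x3 uint8, blue, green, red), "z_map" (384x512 float32, m along the optical axis (not along the pixel's ray), 0 where there is no reading), "camera_matrix" (3x3 intrinsics, pixels), "k1" (the pictures are not rectified: a ray, as slopes to the right and down, at radius r is drawn at 1 + k1 r^2 times it, then the intrinsics apply), "cam_to_world" (4x4, takes a point from camera to world coordinates); the wrist camera has in their place "mount" (4x4, takes a point from camera to tool coordinates, whose origin is the TCP and whose axes are the flange's). Camera axes: x right, y down, z forward; pixel columns grow to the right and rows downward; lengths in m; the calibration is good to about 2 mm. A picture is of the moment at which its call begins: read the wrist's pose just before it.
- bot.hand_in(): hands the job in; it is judged then, once.
The state is a dict: "time_s": time; "joints": joint angles; "joint_vel": joint speeds; "joint_torque": joint torques, N m; "tool_pos": TCP position; "orientation": TCP orientation; "wrist_force": force on the tool from outside, world axes, zero at the start; "ft_torque": the same for the moment, N m; "gripper_width": finger opening in m; "finger_force": force on a finger pad.
Only numpy, scipy, OpenCV 4.12 (cv2) and the standard library are available. Lean on these libraries where they do the work, as an engineer would, in place of code of your own. Each camera call takes 0.05 s, during which the arm holds its last target. There are 200 camera calls.

## Task

In the turbocharger parts store, set the sine plate to about 20 degrees: stand the middle-height one of the three square steel gauge blocks on the bright seat pad of the base, then push the raised plate over so that its roller comes down and rests on the block. The block must stay upright and centred on the pad's middle.

Things in the scene. Friction and masses are not known exactly. Their poses are not given: they have to be found in the camera images.
- block_mid: middle one of three plain square steel gauge blocks standing on the bench: 30 x 30 mm, 45 mm high, 0.32 kg (the others, 25 and 65 mm high, same section, stay unused). Origin at the centre of its underside, z up; its sides are parallel to its x and y axes. Its yaw on the pad does not matter.
- seat (a point): middle of the bright flat seat pad (50 x 80 mm) on the sine plate's fixed dark base (190 x 100 mm, 20 mm high). The point is on the base's top face, 20 mm above the bench: the block's underside centre belongs here. x is level and points away from the hinge to the base's open end, 43 mm on; y runs along the hinge line. The hinge line is 122 mm back (-x) and 12 mm above this point.
- plate (a joint): tilt of the hinged plate in rad: 0 level, more = free end higher. Starts raised at 1.22 to 1.38 (stop 1.45), top face turned to the seat's -x side, leaving a hand room above the seat. Stiff hinge: it stays as found; 3 to 8 N on the top face near the free end moves it; below about 0.7 rad it sinks by itself in a few seconds until its roller meets the block, at 0.35 rad on the 45 mm one.
- plate_edge (a point): middle of the plate's free edge, on its top face, 150 mm along the plate from the hinge line and 15 mm above it (square to the plate); x points outwards along the plate, z out of the top face. The plate is 78 mm wide; its roller (radius 12 mm) is beneath it, 20 mm short of the edge. A compressor wheel fixed on the top face, 36 mm high, stays over 70 mm from this edge.
Mind the look-alikes: they are no part of the job. What is shaped like the block_mid but black or green is not meant.

How it is judged:
By the outcome, as a careful person would: the job done as asked, in the order asked, and still so for the second after the job is handed in, with the robot touching nothing.
It also fails if it takes over 58 s, if anything falls off the work surface, if the arm or the gripper's body presses on something with over 40 N, if the wrist force passes 120 N, or if a joint passes its speed limit or range.

## Working session

There is one attempt and no reset: what is moved stays moved. The work goes in short steps, Python scripts to look and compute and a tool call to move; the robot and the scene stay as the last step left them, time stands still between calls to the robot, and variables do not carry over. Pictures are saved under pics/ and viewed, at most 10 in all, crops included, and the job is handed in when it is done.

Besides the shell and the picture viewer there is one more tool, called after ">>>" by a JSON object that holds its "name" and its "arguments". step_arm: Moves the arm, as the interface text tells. Shift numbers are shares of 30 cm and turn numbers shares of 0.15 rad, none past 1 either way. Its arguments: {"type":"object","properties":{"moves":{"type":"array","items":{"type":"array","items":{"type":"array","items":{"type":"number","minimum":-1,"maximum":1}}}},"claw":{"type":"number"},"grip_force":{"type":"number"}},"required":["moves"]}

```bash
mkdir -p pics; cat > h.py <<'E'
import numpy as np, cv2
from bench import bot
def grab(name):
    s=bot.sense(); d=bot.get_image(name)
    if name=="wrist":
        T=np.eye(4); T[:3,:3]=np.array(s["orientation"]); T[:3,3]=s["tool_pos"]
        d["cam_to_world"]=T@np.array(d["mount"])
    return d
def undist(d,uv):
    K=np.array(d["camera_matrix"]); 
    return cv2.undistortPoints(np.array(uv,float).reshape(-1,1,2),K,np.array([d["k1"],0,0,0.])).reshape(-1,2)
def onplane(d,uv,z):
    p=undist(d,uv); T=np.array(d["cam_to_world"]); r=np.c_[p,np.ones(len(p))]@T[:3,:3].T
    return T[:3,3]+r*((z-T[2,3])/r[:,2])[:,None]
def cloud(d):
    h,w=d["z_map"].shape; v,u=np.mgrid[:h,:w]
    p=undist(d,np.c_[u.ravel(),v.ravel()]); z=d["z_map"].ravel()[:,None].astype(float)
    T=np.array(d["cam_to_world"]); return ((np.c_[p,np.ones(len(p))]*z)@T[:3,:3].T+T[:3,3]).reshape(h,w,3)
E
python3 - <<'E'
from h import *
s=bot.sense(); print(s)
for n in ("scene","top"):
    d=grab(n); cv2.imwrite(f"pics/{n}0.png",d["image"]); np.save(n+"0.npy",cloud(d))
    print(n,d["k1"],np.array(d["cam_to_world"]).round(3).tolist())
E
```

```text
{'time_s': 0.0, 'joints': array([-1.32907649e+00,  2.45813412e-01,  1.55903579e+00, -8.20787534e-06,
        1.33865340e+00, -1.74082151e-01]), 'joint_vel': array([-1.29832282e-03,  9.27808968e-04, -3.58367193e-04, -1.77473952e-03,
        1.70415499e-03, -1.52911426e-05]), 'joint_torque': array([ 7.82372299e-04, -4.29504955e+01, -3.26130152e+01, -1.21882722e-04,
        5.32093647e-03,  1.57439536e-05]), 'tool_pos': array([ 0.2624295 , -0.59406122,  0.23016902]), 'orientation': array([[ 9.14791982e-01,  4.03925009e-01, -4.64946149e-04],
       [ 4.03925148e-01, -9.14790164e-01,  1.85251363e-03],
       [ 3.22948420e-04, -1.88246806e-03, -9.99998176e-01]]), 'wrist_force': array([-0.39693787,  0.31876833,  0.3564934 ]), 'ft_torque': array([0.04749495, 0.01888652, 0.00545206]), 'finger_force': 0.0, 'gripper_width': 0.08551130078452858}
scene -0.094913371924107 [[0.138, 0.804, -0.578, 0.952], [0.99, -0.119, 0.071, -0.032], [-0.012, -0.582, -0.813, 0.646], [0.0, 0.0, 0.0, 1.0]]
top -0.08901673815881743 [[-0.031, -0.986, 0.166, 0.428], [-1.0, 0.031, 0.001, 0.019], [-0.006, -0.166, -0.986, 0.843], [0.0, 0.0, 0.0, 1.0]]
```

View pics/top0.png

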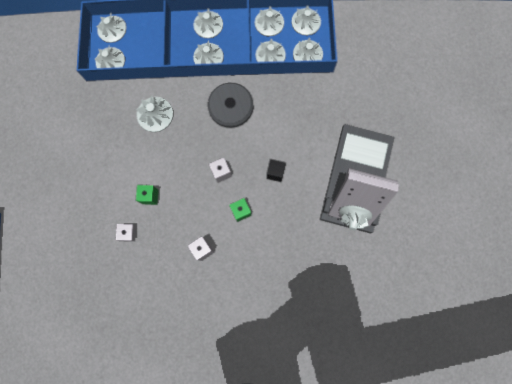

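View pics/scene0.png

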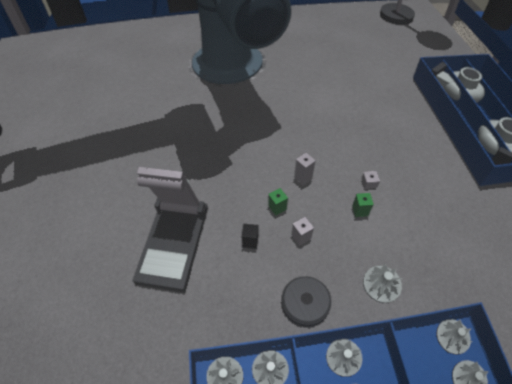

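The steel candidates in the top view are (220,169), (200,248) and (124,232). The scene view shows the same three at (302,231), (305,168) tall and (371,180) low. Look-alikes are black at (276,170) and green at (145,193) and (240,209). I expect (220,169) to be the middle block and will check its height. The seat pad is at top (365,151), and the raised plate's edge is near (370,180).

```bash
python3 - <<'E'
from h import *
for n,pts in (("top",[(220,169),(200,248),(124,232),(276,170)]),("scene",[(302,226),(305,160),(371,178)])):
    d=grab(n);C=cloud(d);im=d["image"]; 
    for u,v in pts:
        P=C[v-14:v+15,u-14:u+15].reshape(-1,3);h=np.percentile(P[:,2],97)
        zt=np.median(P[P[:,2]>h-.006,2]); m=((C[...,2]>zt-.006)&(C[...,2]<zt+.006)).astype(np.uint8)
        mm=np.zeros_like(m);mm[v-16:v+17,u-16:u+17]=m[v-16:v+17,u-16:u+17]
        c=max(cv2.findContours(mm,0,2)[0],key=cv2.contourArea)
        W=onplane(d,c.reshape(-1,2),zt); r=cv2.minAreaRect((W[:,:2]*1000).astype(np.float32))
        print(n,(u,v),"top z",zt.round(4),"rect mm",[np.round(x,1) for x in r],"mean",W.mean(0).round(4))
    # pad: bright low-sat near z 0.02
    hsv=cv2.cvtColor(im,cv2.COLOR_BGR2HSV)
    m=((hsv[...,2]>150)&(np.abs(C[...,2]-.02)<.008)).astype(np.uint8)
    for c in cv2.findContours(m,0,2)[0]:
        if cv2.contourArea(c)<150: continue
        W=onplane(d,c.reshape(-1,2),.02); r=cv2.minAreaRect((W[:,:2]*1000).astype(np.float32))
        print("pad",n,[np.round(x,1) for x in r],cv2.boxPoints(r).round(0).tolist(),c.reshape(-1,2).mean(0))
    # plate: high points near
    x0,y0=(.2,-.5)
    if n=="top":
        sel=C[165:205,340:400].reshape(-1,3)
    else: sel=C[165:190,135:185].reshape(-1,3)
    sel=sel[sel[:,2]>.1]; 
    if len(sel): print("plate pts",len(sel),sel.min(0).round(3),sel.max(0).round(3),sel[np.argsort(-sel[:,2])[:30]].mean(0).round(3))
d=grab("top");cv2.imwrite("pics/crop.png",np.hstack([cv2.resize(d["image"][140:200,190:250],(400,400)),cv2.resize(grab("scene")["image"][195:255,270:330],(400,400))]))
E
```

```text
top (220, 169) top z 0.0456 rect mm [array([615.2,  96.6]), array([31.5, 29.9]), np.float64(22.8)] mean [0.6158 0.0963 0.0456]
top (200, 248) top z 0.0657 rect mm [array([470.2, 130.3]), array([30.3, 30.6]), np.float64(32.1)] mean [0.4711 0.1307 0.0657]
top (124, 232) top z 0.0257 rect mm [array([504.9, 274.8]), array([30.8, 29.4]), np.float64(88.5)] mean [0.5064 0.2695 0.0257]
top (276, 170) top z 0.0458 rect mm [array([611.5,  -5.8]), array([29.7, 31. ]), np.float64(75.5)] mean [ 0.6105 -0.0067  0.0458]
pad top [array([505.4, 277.1]), array([30. , 29.6]), np.float64(88.4)] [[490.0, 263.0], [520.0, 262.0], [521.0, 292.0], [491.0, 293.0]] [123.41176471 231.23529412]
pad top [array([ 645.7, -176. ]), array([81.2, 51.6]), np.float64(72.9)] [[609.0, -207.0], [658.0, -222.0], [682.0, -145.0], [633.0, -130.0]] [363.42857143 150.75714286]
pad top [array([847.9, 322.3]), array([55.3, 35.1]), np.float64(64.6)] [[820.0, 305.0], [852.0, 290.0], [876.0, 340.0], [844.0, 355.0]] [109.03333333  59.26666667]
pad top [array([853. , 122.4]), array([50.3, 40.1]), np.float64(32.9)] [[821.0, 126.0], [84
[... 1078 characters left out ...]
 -0.189  0.1  ] [0.581 0.019 0.843] [ 0.515 -0.096  0.381]
scene (302, 226) top z 0.0455 rect mm [array([618.9,  95. ]), array([31.8, 32.4]), np.float64(21.0)] mean [0.6194 0.0953 0.0455]
scene (305, 160) top z 0.0654 rect mm [array([473.9, 129.8]), array([32.5, 34. ]), np.float64(32.4)] mean [0.4744 0.1282 0.0654]
scene (371, 178) top z 0.0256 rect mm [array([508.8, 274.7]), array([31.4, 33.3]), np.float64(81.8)] mean [0.5101 0.2725 0.0256]
pad scene [array([ 646.4, -175.7]), array([79.1, 48.7]), np.float64(73.1)] [[612.0, -206.0], [658.0, -221.0], [681.0, -145.0], [635.0, -131.0]] [163.40384615 263.78846154]
plate pts 937 [ 0.535 -0.19   0.109] [ 0.952 -0.032  0.646] [ 0.582 -0.137  0.213]
```

View pics/crop.png

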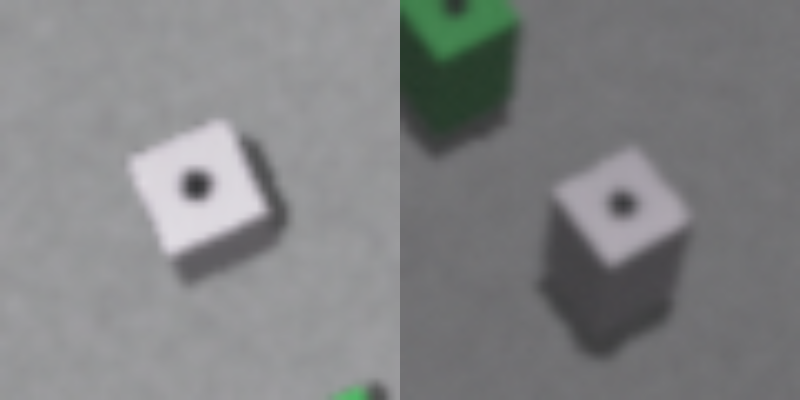

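The crop shows the plain silver middle block, with its top face at about (220,168) in top and (302,226) in scene. Its height is 45.5 mm, so the choice holds. I'm moving over it, raised to clear the plate.

>>> {"name": "step_arm", "arguments": {"moves": [[[0.12, -0.096, -0.05, 0], [0.12, -0.096, -0.05, 0], [0.12, -0.096, -0.05, 0], [0.12, -0.096, -0.05, 0], [0.12, -0.096, -0.05, 0]]], "claw": -1}}

```text
time_s: 0.8
tool_pos: [0.3695, -0.3884, 0.3069]
orientation: [[0.915, 0.404, 0.0], [0.404, -0.915, -0.0], [0.0, 0.0, -1.0]]
wrist_force: [0.3, -0.7, -0.8]
gripper_width: 0.0855
finger_force: 0.0
```

>>> {"name": "step_arm", "arguments": {"moves": [[[0.12, -0.096, 0, 0], [0.12, -0.096, 0, 0], [0.12, -0.096, 0, 0], [0.12, -0.096, 0, 0], [0.12, -0.096, 0, 0]]]}}

```text
time_s: 1.3
tool_pos: [0.4761, -0.184, 0.3065]
orientation: [[0.915, 0.404, 0.001], [0.404, -0.915, -0.0], [0.0, 0.001, -1.0]]
wrist_force: [-0.3, -0.2, -0.5]
gripper_width: 0.0854
finger_force: 0.0
```

>>> {"name": "step_arm", "arguments": {"moves": [[[0.12, -0.096, 0, 0], [0.12, -0.096, 0, 0], [0.12, -0.096, 0, 0], [0.12, -0.096, 0, 0], [0.12, -0.096, 0, 0]]]}}

```text
time_s: 1.8
tool_pos: [0.5826, 0.0206, 0.3064]
orientation: [[0.915, 0.404, 0.0], [0.404, -0.915, -0.0], [0.0, 0.0, -1.0]]
wrist_force: [1.1, -0.7, 0.3]
gripper_width: 0.0852
finger_force: 0.0
```

>>> {"name": "step_arm", "arguments": {"moves": [[[0.1, -0.09, 0, 0.1], [0.1, -0.09, 0, 0.1], [0, 0, 0.16, 0], [0, 0, 0.16, 0], [0, 0, 0.16, 0]]]}}

```text
time_s: 2.3
tool_pos: [0.6158, 0.0926, 0.161]
orientation: [[0.926, 0.377, 0.001], [0.377, -0.926, -0.0], [0.001, 0.001, -1.0]]
wrist_force: [0.9, -0.3, -1.2]
gripper_width: 0.0854
finger_force: 0.0
```

```bash
python3 - <<'E'
from h import *
s=bot.sense(); print(s["tool_pos"],np.array(s["orientation"]).round(3).tolist())
d=grab("wrist"); cv2.imwrite("pics/w1.png",d["image"]); C=cloud(d)
m=((abs(C[...,2]-.0455)<.008)&(d["image"].min(2)>110)).astype(np.uint8)
for c in cv2.findContours(m,0,2)[0]:
    if cv2.contourArea(c)<300: continue
    W=onplane(d,c.reshape(-1,2),.045); r=cv2.minAreaRect((W[:,:2]*1000).astype(np.float32))
    print([np.round(x,1) for x in r],c.reshape(-1,2).mean(0))
E
```

```text
[0.61575905 0.09263749 0.16095138] [[0.926, 0.377, 0.001], [0.377, -0.926, -0.0], [0.001, 0.001, -1.0]]
```

View pics/w1.png

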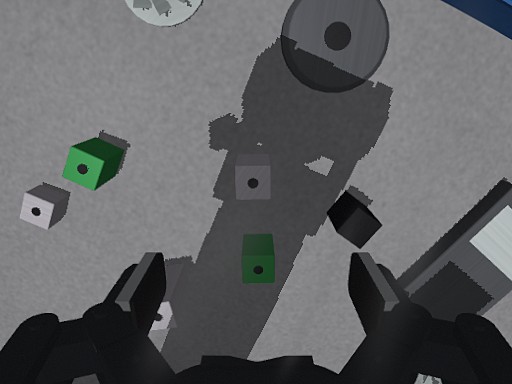

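The wrist view shows the middle block in the arm's shadow at (253,182), square to the fingers. The green block is at (258,260) and the black one at (355,220). I'll measure it by height.

```bash
python3 - <<'E'
from h import *
for _ in range(1):
    d=grab("wrist"); C=cloud(d); print(C[175,245])
    hsv=cv2.cvtColor(d["image"],cv2.COLOR_BGR2HSV)
    m=((abs(C[...,2]-.0455)<.006)).astype(np.uint8); mm=np.zeros_like(m); mm[145:222,220:290]=m[145:222,220:290]
    c=max(cv2.findContours(mm,0,2)[0],key=cv2.contourArea)
    W=onplane(d,c.reshape(-1,2),.045); r=cv2.minAreaRect((W[:,:2]*1000).astype(np.float32))
    print([np.round(x,1) for x in r],c.reshape(-1,2).min(0),c.reshape(-1,2).max(0))
d=grab("top"); 
E
```

```text
[0.61413047 0.10407351 0.04490068]
[array([615.9,  95.7]), array([30.9, 29.8]), np.float64(22.3)] [237 158] [274 195]
```

>>> {"name": "step_arm", "arguments": {"moves": [[[0, -0.01, 0.15, 0], [0, 0, 0.15, 0], [0, 0, 0.13, 0], [0, 0, 0.07, 0], [0, 0, 0, 0]]]}}

```text
time_s: 2.95
tool_pos: [0.6146, 0.0947, 0.0122]
orientation: [[0.927, 0.376, -0.001], [0.376, -0.927, 0.0], [-0.001, -0.001, -1.0]]
wrist_force: [-0.8, -1.2, -0.8]
gripper_width: 0.0852
finger_force: 0.0
```

>>> {"name": "step_arm", "arguments": {"moves": [[[0, 0, 0, 0], [0, 0, 0, 0], [0, 0, 0, 0], [0, 0, 0, 0], [0, 0, 0, 0]]], "claw": 1, "grip_force": 50}}

```text
time_s: 3.45
tool_pos: [0.6159, 0.095, 0.0143]
orientation: [[0.926, 0.376, 0.003], [0.376, -0.927, 0.0], [0.003, 0.001, -1.0]]
wrist_force: [-0.8, 0.9, 6.9]
gripper_width: 0.0293
finger_force: 51.1
```

>>> {"name": "step_arm", "arguments": {"moves": [[[0, 0, 0, 0], [0, 0, 0, 0], [0, 0, 0, 0], [0, 0, 0, 0], [0, 0, 0, 0]]]}}

```text
time_s: 3.95
tool_pos: [0.616, 0.095, 0.0143]
orientation: [[0.926, 0.376, 0.003], [0.376, -0.926, 0.0], [0.003, 0.001, -1.0]]
wrist_force: [-1.1, -0.5, 6.3]
gripper_width: 0.0291
finger_force: 51.1
```

>>> {"name": "step_arm", "arguments": {"moves": [[[0, 0, -0.05, 0], [0, 0, -0.16, 0], [0, 0, -0.16, 0], [0, 0, -0.16, 0], [0, 0, -0.16, 0]]]}}

```text
time_s: 4.45
tool_pos: [0.6136, 0.0948, 0.2213]
orientation: [[0.926, 0.376, -0.001], [0.376, -0.926, -0.0], [-0.001, -0.0, -1.0]]
wrist_force: [0.4, -0.1, -3.1]
gripper_width: 0.0291
finger_force: 50.2
```

```bash
python3 - <<'E'
from h import *
s=bot.sense(); print(s["tool_pos"],s["wrist_force"],s["gripper_width"])
S=np.array([.646,-.176,.02]); a=np.deg2rad(-17); ex=np.array([np.cos(a),np.sin(a),0]); ey=np.array([-ex[1],ex[0],0])
for n in ("top","scene"):
    d=grab(n); C=cloud(d); ok=d["z_map"]>0
    x=(C-S)@ex; y=(C-S)@ey; z=C[...,2]
    m=ok&(abs(y)<.05)&(x>-.15)&(x<.06)&(z>.05)&(z<.24)
    q=np.c_[x[m],y[m],z[m]]; print(n,len(q),q.min(0).round(3),q.max(0).round(3))
    for lo in np.arange(.06,.22,.02):
        t=q[(q[:,2]>lo)&(q[:,2]<lo+.02)]
        if len(t)>5: print(round(lo,2),len(t),"x",np.percentile(t[:,0],[3,50,97]).round(3),"y",np.percentile(t[:,1],[3,97]).round(3))
    cv2.imwrite(f"pics/{n}2.png",d["image"])
E
```

```text
[0.61358232 0.09483975 0.22132451] [ 0.41654193 -0.06639654 -3.12948411] 0.029142670456804687
top 2498 [-0.15  -0.039  0.05 ] [-0.078  0.04   0.185]
0.06 84 x [-0.148 -0.128 -0.12 ] y [-0.038  0.039]
0.08 383 x [-0.149 -0.134 -0.12 ] y [-0.035  0.038]
0.1 507 x [-0.145 -0.121 -0.115] y [-0.035  0.037]
0.12 280 x [-0.116 -0.113 -0.11 ] y [-0.036  0.039]
0.14 314 x [-0.111 -0.108 -0.1  ] y [-0.035  0.039]
0.16 640 x [-0.105 -0.1   -0.08 ] y [-0.035  0.039]
0.18 255 x [-0.101 -0.097 -0.09 ] y [-0.036  0.037]
scene 1515 [-0.146 -0.039  0.051] [-0.077  0.041  0.183]
0.06 148 x [-0.123 -0.114 -0.112] y [-0.036  0.04 ]
0.08 158 x [-0.122 -0.11  -0.106] y [-0.035  0.04 ]
0.1 175 x [-0.113 -0.105 -0.102] y [-0.036  0.04 ]
0.12 37 x [-0.112 -0.101 -0.098] y [0.032 0.04 ]
0.14 114 x [-0.105 -0.079 -0.077] y [-0.034  0.04 ]
0.16 653 x [-0.096 -0.086 -0.078] y [-0.036  0.04 ]
0.18 170 x [-0.099 -0.095 -0.089] y [-0.034  0.036]
```

View pics/scene2.png

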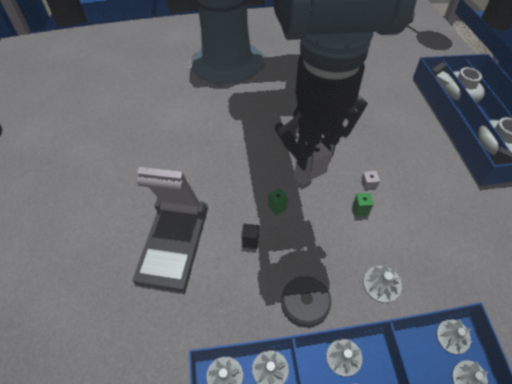

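The scene view shows the block held at (315,165). The plate is unchanged, with its raised edge at (160,172). I'm going over the seat.

>>> {"name": "step_arm", "arguments": {"moves": [[[-0.05, 0.146, -0.03, 0], [-0.05, 0.146, 0, 0], [-0.05, 0.146, 0, 0], [-0.05, 0.146, 0, 0], [-0.05, 0.146, 0, 0]]]}}

```text
time_s: 5.05
tool_pos: [0.6263, -0.1377, 0.227]
orientation: [[0.926, 0.376, -0.002], [0.376, -0.926, 0.001], [-0.002, -0.002, -1.0]]
wrist_force: [0.9, 0.3, -2.8]
gripper_width: 0.0292
finger_force: 50.6
```

>>> {"name": "step_arm", "arguments": {"moves": [[[0, 0.146, 0, 0], [0, 0, 0, 0.9], [0, 0, 0, 0.9], [0, 0, 0, 0.9], [0, 0, 0, 0.9]]]}}

```text
time_s: 5.55
tool_pos: [0.6429, -0.1767, 0.2266]
orientation: [[0.987, -0.159, -0.003], [-0.159, -0.987, 0.001], [-0.003, -0.001, -1.0]]
wrist_force: [-0.1, 0.4, -3.1]
gripper_width: 0.0299
finger_force: 50.9
```

>>> {"name": "step_arm", "arguments": {"moves": [[[0, 0, 0, 0.9], [0, 0, 0, 0], [0, 0, 0, 0]]]}}

```text
time_s: 5.85
tool_pos: [0.6433, -0.1766, 0.2273]
orientation: [[0.959, -0.282, -0.002], [-0.282, -0.959, 0.001], [-0.002, -0.0, -1.0]]
wrist_force: [-0.0, -0.3, -2.3]
gripper_width: 0.0293
finger_force: 50.9
```

```bash
python3 - <<'E'
from h import *
s=bot.sense(); print(s["tool_pos"])
d=grab("wrist"); C=cloud(d); g=d["image"].min(2); cv2.imwrite("pics/w3.png",d["image"])
m=(abs(C[...,2]-.02)<.008)&(d["z_map"]>0); print(m.sum(),np.percentile(g[m],[10,50,90,99]))
b=(m&(g>90)).astype(np.uint8)
for c in cv2.findContours(b,0,2)[0]:
    if cv2.contourArea(c)<800: continue
    W=onplane(d,c.reshape(-1,2),.02); r=cv2.minAreaRect((W[:,:2]*1000).astype(np.float32))
    print([np.round(x,1) for x in r],c.reshape(-1,2).min(0),c.reshape(-1,2).max(0))
E
```

```text
[ 0.64333474 -0.17657588  0.22731903]
15900 [ 23.  57.  93. 157.]
[array([ 645.7, -176.6]), array([79.3, 48.4]), np.float64(73.3)] [219 134] [292 177]
[array([846.1,  -4.3]), array([52.9, 32.3]), np.float64(81.0)] [11  0] [58 36]
```

View pics/w3.png

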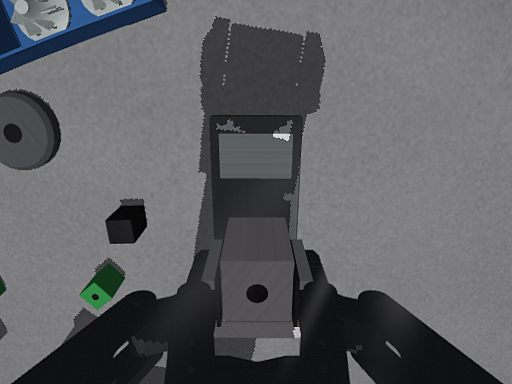

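The wrist view shows the pad at (255,156), measured at (0.6457,-0.1766), which agrees with the other two views. The held block's hole is at (257,293).

```bash
python3 - <<'E'
from h import *
s=bot.sense(); d=grab("wrist"); p=np.array(s["tool_pos"]); R=np.array(s["orientation"])
g=cv2.cvtColor(d["image"],cv2.COLOR_BGR2GRAY); roi=(g[275:312,235:280]<40).astype(np.uint8)
c=max(cv2.findContours(roi,0,2)[0],key=cv2.contourArea); M=cv2.moments(c); uv=[235+M["m10"]/M["m00"],275+M["m01"]/M["m00"]]
C=cloud(d); print(uv,"depth z of top",C[305,240],C[275,240])
W=onplane(d,[uv],p[2]-.0143+.045)[0]; print(W,"hole in tool",R.T@(W-p))
E
```

```text
[256.8295120517343, 293.30452674897117] depth z of top [ 0.63906529 -0.16895177  0.2577248 ] [ 0.65335724 -0.17346235  0.25801876]
[ 0.64313162 -0.17750642  0.25825859] hole in tool [-0.00014573  0.00091585 -0.0307    ]
```

>>> {"name": "step_arm", "arguments": {"moves": [[[0.009, -0.002, 0.14, 0], [0, 0, 0.14, 0], [0, 0, 0.14, 0], [0, 0, 0.12, 0], [0, 0, 0.06, 0]]]}}

```text
time_s: 6.45
tool_pos: [0.6442, -0.1759, 0.0439]
orientation: [[0.959, -0.284, -0.006], [-0.284, -0.959, 0.003], [-0.007, -0.001, -1.0]]
wrist_force: [-0.6, -0.4, -3.0]
gripper_width: 0.0295
finger_force: 50.9
```

>>> {"name": "step_arm", "arguments": {"moves": [[[0, 0, 0, 0], [0, 0, 0, 0], [0, 0, 0, 0]]]}}

```text
time_s: 6.75
tool_pos: [0.6488, -0.178, 0.0515]
orientation: [[0.959, -0.285, 0.005], [-0.285, -0.959, -0.002], [0.005, 0.001, -1.0]]
wrist_force: [-0.1, 0.1, -2.0]
gripper_width: 0.0293
finger_force: 50.9
```

>>> {"name": "step_arm", "arguments": {"moves": [[[0, 0, 0, 0], [0, 0, 0, 0], [0, 0, 0, 0]]]}}

```text
time_s: 7.05
tool_pos: [0.6471, -0.1772, 0.0492]
orientation: [[0.958, -0.285, 0.001], [-0.285, -0.958, -0.001], [0.001, 0.0, -1.0]]
wrist_force: [0.3, -1.0, -1.6]
gripper_width: 0.0294
finger_force: 50.9
```

>>> {"name": "step_arm", "arguments": {"moves": [[[-0.004, -0.003, 0.015, 0], [0, 0, 0.015, 0], [0, 0, 0.01, 0], [0, 0, 0.005, 0], [0, 0, 0, 0]]]}}

```text
time_s: 7.55
tool_pos: [0.6458, -0.1758, 0.0346]
orientation: [[0.958, -0.285, -0.0], [-0.285, -0.958, 0.0], [-0.0, -0.0, -1.0]]
wrist_force: [0.3, -0.0, -3.2]
gripper_width: 0.0289
finger_force: 51.2
```

>>> {"name": "step_arm", "arguments": {"moves": [[[0, 0, 0, 0], [0, 0, 0, 0], [0, 0, 0, 0]]]}}

```text
time_s: 7.85
tool_pos: [0.6459, -0.1759, 0.0348]
orientation: [[0.958, -0.285, 0.0], [-0.285, -0.958, -0.0], [0.0, -0.0, -1.0]]
wrist_force: [0.0, -0.2, -4.3]
gripper_width: 0.0292
finger_force: 51.2
```

Lowering the last fraction until contact.

>>> {"name": "step_arm", "arguments": {"moves": [[[0, 0, 0.002, 0], [0, 0, 0.002, 0], [0, 0, 0, 0], [0, 0, 0, 0]]]}}

```text
time_s: 8.25
tool_pos: [0.646, -0.1759, 0.0343]
orientation: [[0.958, -0.285, 0.0], [-0.285, -0.958, -0.0], [0.0, 0.0, -1.0]]
wrist_force: [-3.8, 1.7, 4.2]
gripper_width: 0.0292
finger_force: 51.8
```

>>> {"name": "step_arm", "arguments": {"moves": [[[0, 0, 0, 0], [0, 0, 0, 0], [0, 0, 0, 0], [0, 0, 0, 0], [0, 0, 0, 0]]], "claw": -1}}

```text
time_s: 8.75
tool_pos: [0.6459, -0.1759, 0.0336]
orientation: [[0.958, -0.285, 0.0], [-0.285, -0.958, -0.0], [0.0, 0.0, -1.0]]
wrist_force: [-0.0, 0.1, 0.0]
gripper_width: 0.085
finger_force: 0.0
```

>>> {"name": "step_arm", "arguments": {"moves": [[[0, 0, -0.05, 0], [0, 0, -0.14, 0], [0, 0, -0.16, 0], [0, 0, -0.16, 0], [0, 0, -0.16, 0]]]}}

```text
time_s: 9.25
tool_pos: [0.6457, -0.1757, 0.238]
orientation: [[0.958, -0.285, 0.001], [-0.285, -0.958, -0.001], [0.001, 0.0, -1.0]]
wrist_force: [0.4, -0.4, 0.7]
gripper_width: 0.0855
finger_force: 0.0
```

```bash
python3 - <<'E'
from h import *
s=bot.sense(); print(s["tool_pos"],s["wrist_force"],s["gripper_width"])
S=np.array([.646,-.176,.02]); a=np.deg2rad(-17); ex=np.array([np.cos(a),np.sin(a),0]); ey=np.array([-ex[1],ex[0],0])
out=[]
for n in ("wrist","scene","top"):
    d=grab(n); C=cloud(d); x=(C-S)@ex; y=(C-S)@ey
    m=((abs(C[...,2]-.065)<.006)&(abs(x)<.035)&(abs(y)<.035)).astype(np.uint8)
    cs=[c for c in cv2.findContours(m,0,2)[0] if cv2.contourArea(c)>60]
    for c in cs:
        W=onplane(d,c.reshape(-1,2),.065); r=cv2.minAreaRect((W[:,:2]*1000).astype(np.float32))
        print(n,[np.round(q,1) for q in r],"z",C[m>0][:,2].mean().round(4),"seatxy",((np.r_[r[0],20]/1000-S)@np.c_[ex,ey]).round(4))
    k=(abs(y)<.05)&(x>-.15)&(x<-.05)&(C[...,2]>.17)&(C[...,2]<.19)
    if n!="wrist" and k.sum(): print("plate",n,np.percentile(C[k][:,2],98).round(4),np.percentile(x[k],[3,50,97]).round(4))
    im=d["image"]; out.append(im)
cv2.imwrite("pics/w4.png",out[0])
E
```

```text
[ 0.6457051  -0.17574119  0.23798146] [ 0.3633886  -0.36673884  0.68878538] 0.08546098342938974
wrist [array([ 646.1, -176.8]), array([29.4, 29.9]), np.float64(73.4)] z 0.0648 seatxy [ 0.0003 -0.0007]
scene [array([ 648.5, -174.8]), array([31.2, 32.2]), np.float64(72.6)] z 0.0655 seatxy [0.002  0.0019]
plate scene 0.1824 [-0.0993 -0.0915 -0.0848]
top [array([ 644.6, -173.6]), array([26.7, 31.8]), np.float64(73.8)] z 0.0654 seatxy [-0.002   0.0019]
plate top 0.1823 [-0.1026 -0.0963 -0.0874]
```

View pics/w4.png

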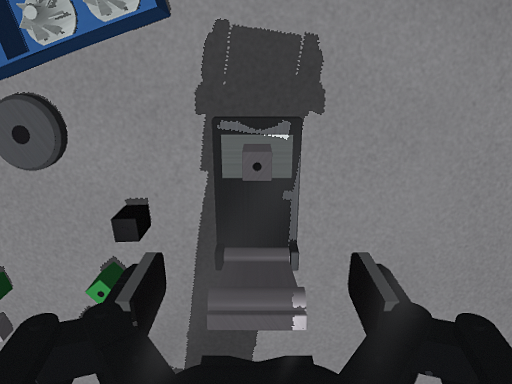

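The wrist view shows the block upright on the pad at (257,162), within about 1 mm of its middle. The plate edge is at (257,305) and clear. Next I close the fingers and go behind the plate.

>>> {"name": "step_arm", "arguments": {"moves": [[[-0.115, 0, -0.03, 0], [-0.115, 0, 0, 0], [-0.115, 0, 0, 0], [-0.115, 0, 0, 0], [0, 0, 0, 0]]], "claw": 1}}

```text
time_s: 9.9
tool_pos: [0.5098, -0.1347, 0.2416]
orientation: [[0.958, -0.285, -0.004], [-0.285, -0.958, 0.002], [-0.005, -0.001, -1.0]]
wrist_force: [0.4, 1.0, -0.3]
gripper_width: 0.0124
finger_force: 0.0
```

>>> {"name": "step_arm", "arguments": {"moves": [[[0, 0, 0, 0], [0, 0, 0, 0], [0, 0, 0, 0], [0, 0, 0, 0]]]}}

```text
time_s: 10.3
tool_pos: [0.5141, -0.1368, 0.2435]
orientation: [[0.958, -0.285, -0.0], [-0.285, -0.958, 0.0], [-0.0, -0.0, -1.0]]
wrist_force: [0.5, -0.0, -0.3]
gripper_width: 0.0
finger_force: 0.0
```

```bash
python3 - <<'E'
from h import *
s=bot.sense(); print(s["tool_pos"],s["wrist_force"],s["gripper_width"])
S=np.array([.646,-.176,.02]); a=np.deg2rad(-17); ex=np.array([np.cos(a),np.sin(a),0]); ey=np.array([-ex[1],ex[0],0])
print("tcp seat frame",(s["tool_pos"]-S)@np.c_[ex,ey,[0,0,1]])
d=grab("scene"); cv2.imwrite("pics/s5.png",cv2.resize(d["image"][60:300,60:340],(700,600)))
E
```

```text
[ 0.51414471 -0.13677367  0.24351209] [ 0.46567127 -0.03023889 -0.2968816 ] 1.2852042571168965e-05
tcp seat frame [-0.13756251 -0.00103842  0.22351209]
```

View pics/s5.png

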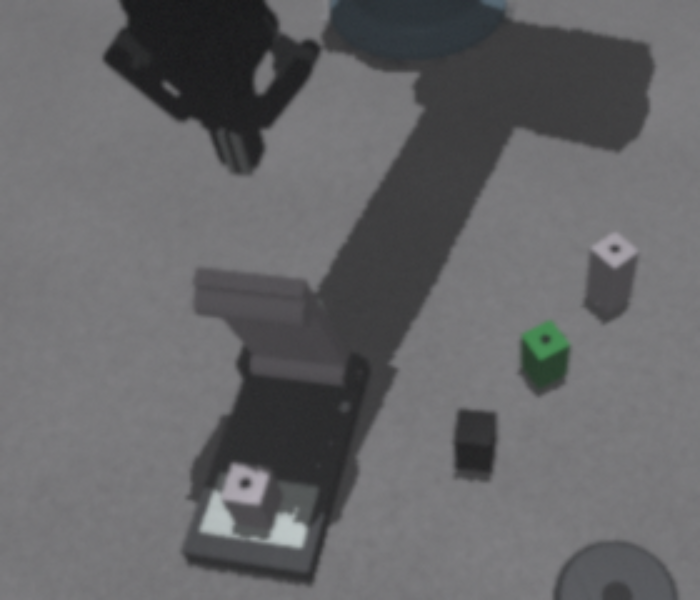

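The scene view shows the closed fingers at (238,165), behind the plate edge at (250,285), with the block standing on the pad at (245,490). I'm lowering behind the edge and starting the push.

>>> {"name": "step_arm", "arguments": {"moves": [[[0, -0.003, 0.08, 0], [0, 0, 0.08, 0], [0, 0, 0.07, 0], [0, 0, 0.04, 0], [0, 0, 0, 0]]]}}

```text
time_s: 10.85
tool_pos: [0.5129, -0.1352, 0.1607]
orientation: [[0.958, -0.285, -0.004], [-0.285, -0.958, 0.002], [-0.004, -0.001, -1.0]]
wrist_force: [-0.0, -0.3, 0.5]
gripper_width: 0.0001
finger_force: 0.0
```

>>> {"name": "step_arm", "arguments": {"moves": [[[0.02, 0, 0, 0], [0.025, 0, 0, 0], [0.025, 0, 0, 0], [0.025, 0, 0, 0], [0.025, 0, 0.002, 0]]]}}

```text
time_s: 11.35
tool_pos: [0.5483, -0.146, 0.1618]
orientation: [[0.959, -0.285, -0.002], [-0.285, -0.959, 0.0], [-0.002, 0.0, -1.0]]
wrist_force: [-4.1, -0.0, -1.5]
gripper_width: -0.0004
finger_force: 1.7
```

>>> {"name": "step_arm", "arguments": {"moves": [[[0.025, 0, 0.005, 0], [0.025, 0, 0.008, 0], [0.025, 0, 0.01, 0], [0.025, 0, 0.012, 0], [0.025, 0, 0.014, 0]]]}}

```text
time_s: 11.85
tool_pos: [0.585, -0.1568, 0.147]
orientation: [[0.958, -0.285, 0.0], [-0.285, -0.958, 0.0], [0.0, -0.0, -1.0]]
wrist_force: [-3.3, -0.1, -0.9]
gripper_width: -0.0
finger_force: 1.3
```

>>> {"name": "step_arm", "arguments": {"moves": [[[0.02, 0, 0.014, 0], [0.02, 0, 0.016, 0], [0.02, 0, 0.018, 0], [0, 0, 0, 0], [0, 0, 0, 0]]]}}

```text
time_s: 12.35
tool_pos: [0.6017, -0.1617, 0.1327]
orientation: [[0.958, -0.285, 0.0], [-0.285, -0.958, 0.0], [0.0, -0.0, -1.0]]
wrist_force: [-0.5, 0.5, 0.9]
gripper_width: -0.0
finger_force: 0.0
```

```bash
cat > chk.py <<'E'
from h import *
s=bot.sense()
S=np.array([.646,-.176,.02]); a=np.deg2rad(-17); ex=np.array([np.cos(a),np.sin(a),0]); ey=np.array([-ex[1],ex[0],0])
print(s["time_s"],"tcp seat",((s["tool_pos"]-S)@np.c_[ex,ey,[0,0,1]]).round(4),s["wrist_force"])
d=grab("scene"); C=cloud(d)-S; x=C@ex; y=C@ey; z=C[...,2]
k=(abs(y)<.045)&(y>-.05)&(x>-.13)&(x<.08)&(z>.03)&(z<.2)
q=np.c_[x[k],y[k],z[k]]
for lo in np.arange(-.12,.08,.02):
    t=q[(q[:,0]>lo)&(q[:,0]<lo+.02)]
    if len(t)>10: print(round(lo,2),len(t),"z",np.percentile(t[:,2],[5,50,95]).round(4),"y",t[:,1].min().round(3),t[:,1].max().round(3))
E
python3 chk.py
```

```text
12.35 tcp seat [-0.0465  0.0008  0.1127] [-0.52830527  0.51923716  0.88708077]
-0.12 121 z [0.0349 0.0598 0.0774] y 0.011 0.04
-0.1 225 z [0.0522 0.0689 0.0804] y -0.011 0.041
-0.08 136 z [0.0647 0.0783 0.087 ] y -0.037 0.04
-0.06 326 z [0.0885 0.1042 0.1901] y -0.041 0.041
-0.04 1078 z [0.1074 0.1633 0.196 ] y -0.045 0.045
-0.02 657 z [0.0448 0.1087 0.1231] y -0.039 0.04
0.0 200 z [0.0322 0.0452 0.0476] y -0.014 0.016
```

The force is gone, so the plate may be sinking on its own. I'm raising the fingers straight up and checking.

>>> {"name": "step_arm", "arguments": {"moves": [[[0, 0, -0.05, 0], [0, 0, -0.1, 0], [0, 0, -0.12, 0], [0, 0, -0.12, 0], [0, 0, 0, 0]]]}}

```text
time_s: 12.9
tool_pos: [0.6045, -0.163, 0.2587]
orientation: [[0.958, -0.285, 0.013], [-0.285, -0.959, -0.006], [0.014, 0.002, -1.0]]
wrist_force: [0.3, -0.4, -0.3]
gripper_width: 0.0001
finger_force: 0.0
```

```bash
python3 chk.py
```

```text
12.9 tcp seat [-0.0434  0.0003  0.2387] [ 0.26096421 -0.39054776 -0.26087314]
-0.12 218 z [0.0347 0.0729 0.0841] y -0.039 0.041
-0.1 373 z [0.0508 0.0711 0.0823] y -0.039 0.04
-0.08 271 z [0.0648 0.0733 0.0795] y -0.038 0.04
-0.06 252 z [0.0803 0.0879 0.0953] y -0.038 0.041
-0.04 298 z [0.0918 0.1032 0.1112] y -0.038 0.041
-0.02 723 z [0.0452 0.1096 0.1168] y -0.039 0.04
0.0 201 z [0.0324 0.0453 0.0476] y -0.014 0.015
```

>>> {"name": "step_arm", "arguments": {"moves": [[[0, 0, 0, 0], [0, 0, 0, 0], [0, 0, 0, 0], [0, 0, 0, 0], [0, 0, 0, 0]]]}}

```text
time_s: 13.45
tool_pos: [0.6013, -0.1617, 0.2492]
orientation: [[0.958, -0.285, -0.001], [-0.285, -0.958, 0.0], [-0.001, -0.0, -1.0]]
wrist_force: [0.3, 0.2, 0.3]
gripper_width: 0.0001
finger_force: 0.0
```

```bash
python3 chk.py
```

```text
13.45 tcp seat [-0.0469  0.0006  0.2292] [0.26438702 0.17299839 0.31912572]
-0.12 163 z [0.0331 0.0648 0.0832] y -0.039 0.04
-0.1 383 z [0.0457 0.069  0.0802] y -0.039 0.041
-0.08 341 z [0.0579 0.0661 0.0733] y -0.039 0.04
-0.06 283 z [0.0699 0.076  0.0822] y -0.037 0.04
-0.04 323 z [0.0831 0.0893 0.0951] y -0.037 0.04
-0.02 667 z [0.0447 0.0995 0.106 ] y -0.038 0.04
0.0 344 z [0.0339 0.0468 0.1014] y -0.037 0.039
```

It is sinking by itself. I'm waiting for it to settle.

>>> {"name": "step_arm", "arguments": {"moves": [[[0, 0, 0, 0], [0, 0, 0, 0], [0, 0, 0, 0], [0, 0, 0, 0], [0, 0, 0, 0]]]}}

```text
time_s: 14.0
tool_pos: [0.6015, -0.1617, 0.2499]
orientation: [[0.958, -0.285, 0.0], [-0.285, -0.958, -0.0], [0.0, 0.0, -1.0]]
wrist_force: [-0.4, 0.2, 0.3]
gripper_width: 0.0002
finger_force: 0.0
```

>>> {"name": "step_arm", "arguments": {"moves": [[[0, 0, 0, 0], [0, 0, 0, 0], [0, 0, 0, 0], [0, 0, 0, 0], [0, 0, 0, 0]]]}}

```text
time_s: 14.5
tool_pos: [0.6015, -0.1617, 0.2499]
orientation: [[0.958, -0.285, 0.0], [-0.285, -0.958, 0.0], [0.0, -0.0, -1.0]]
wrist_force: [-0.4, 0.8, 0.3]
gripper_width: -0.0001
finger_force: 0.0
```

>>> {"name": "step_arm", "arguments": {"moves": [[[0, 0, 0, 0], [0, 0, 0, 0], [0, 0, 0, 0], [0, 0, 0, 0], [0, 0, 0, 0]]]}}

```text
time_s: 15.0
tool_pos: [0.6015, -0.1617, 0.2499]
orientation: [[0.958, -0.285, -0.0], [-0.285, -0.958, -0.0], [-0.0, 0.0, -1.0]]
wrist_force: [0.4, 0.0, 0.1]
gripper_width: -0.0002
finger_force: 0.0
```

>>> {"name": "step_arm", "arguments": {"moves": [[[0, 0, 0, 0], [0, 0, 0, 0], [0, 0, 0, 0], [0, 0, 0, 0], [0, 0, 0, 0]]]}}

```text
time_s: 15.5
tool_pos: [0.6015, -0.1617, 0.2499]
orientation: [[0.958, -0.285, 0.0], [-0.285, -0.958, -0.0], [0.0, 0.0, -1.0]]
wrist_force: [0.1, -0.8, 0.2]
gripper_width: -0.0
finger_force: 0.0
```

>>> {"name": "step_arm", "arguments": {"moves": [[[0, 0, 0, 0], [0, 0, 0, 0], [0, 0, 0, 0], [0, 0, 0, 0], [0, 0, 0, 0]]]}}

```text
time_s: 16.0
tool_pos: [0.6015, -0.1617, 0.2499]
orientation: [[0.958, -0.285, -0.0], [-0.285, -0.958, 0.0], [-0.0, -0.0, -1.0]]
wrist_force: [-0.7, 0.9, 0.1]
gripper_width: 0.0001
finger_force: 0.0
```

>>> {"name": "step_arm", "arguments": {"moves": [[[0, 0, 0, 0], [0, 0, 0, 0], [0, 0, 0, 0], [0, 0, 0, 0], [0, 0, 0, 0]]]}}

```text
time_s: 16.5
tool_pos: [0.6015, -0.1617, 0.2499]
orientation: [[0.958, -0.285, -0.0], [-0.285, -0.958, 0.0], [-0.0, 0.0, -1.0]]
wrist_force: [0.4, 0.7, 0.3]
gripper_width: 0.0004
finger_force: 0.0
```

```bash
python3 chk.py
```

```text
16.5 tcp seat [-0.0467  0.0006  0.2299] [0.40038344 0.73830928 0.26738091]
-0.12 91 z [0.0308 0.0338 0.0617] y -0.039 0.04
-0.1 323 z [0.037  0.0616 0.0768] y -0.038 0.04
-0.08 439 z [0.0445 0.0574 0.0699] y -0.039 0.04
-0.06 355 z [0.0506 0.0548 0.0592] y -0.037 0.041
-0.04 353 z [0.0574 0.0617 0.0651] y -0.038 0.041
-0.02 402 z [0.0612 0.069  0.0736] y -0.038 0.04
0.0 644 z [0.0372 0.0742 0.0786] y -0.039 0.04
```

>>> {"name": "step_arm", "arguments": {"moves": [[[0, 0, 0, 0], [0, 0, 0, 0], [0, 0, 0, 0], [0, 0, 0, 0], [0, 0, 0, 0]]]}}

```text
time_s: 17.05
tool_pos: [0.6015, -0.1617, 0.2499]
orientation: [[0.958, -0.285, 0.0], [-0.285, -0.958, 0.0], [0.0, -0.0, -1.0]]
wrist_force: [0.1, -0.4, 0.1]
gripper_width: 0.0002
finger_force: 0.0
```

>>> {"name": "step_arm", "arguments": {"moves": [[[0, 0, 0, 0], [0, 0, 0, 0], [0, 0, 0, 0], [0, 0, 0, 0], [0, 0, 0, 0]]]}}

```text
time_s: 17.55
tool_pos: [0.6015, -0.1617, 0.2499]
orientation: [[0.958, -0.285, -0.0], [-0.285, -0.958, 0.0], [-0.0, -0.0, -1.0]]
wrist_force: [-0.1, 0.2, 0.1]
gripper_width: 0.0001
finger_force: 0.0
```

```bash
cat >> chk.py <<'E'
t=q[(q[:,0]>-.05)&(q[:,0]<0.01)&(q[:,2]>.05)]
p=np.polyfit(t[:,0],t[:,2],1); print("tilt",np.arctan(p[0]))
cv2.imwrite("pics/s6.png",cv2.resize(d["image"][120:300,90:300],(700,600)))
E
python3 chk.py
```

```text
17.55 tcp seat [-0.0467  0.0006  0.2299] [-0.11306554  0.21785178  0.1011951 ]
-0.12 96 z [0.0303 0.0331 0.0595] y -0.039 0.04
-0.1 322 z [0.037  0.0612 0.0776] y -0.038 0.04
-0.08 441 z [0.0444 0.058  0.0705] y -0.038 0.04
-0.06 359 z [0.0505 0.0547 0.0597] y -0.037 0.04
-0.04 355 z [0.0577 0.0619 0.0653] y -0.038 0.04
-0.02 402 z [0.0617 0.0692 0.0735] y -0.038 0.04
0.0 636 z [0.037  0.0741 0.0787] y -0.039 0.04
tilt 0.33892170273748556
```

View pics/s6.png

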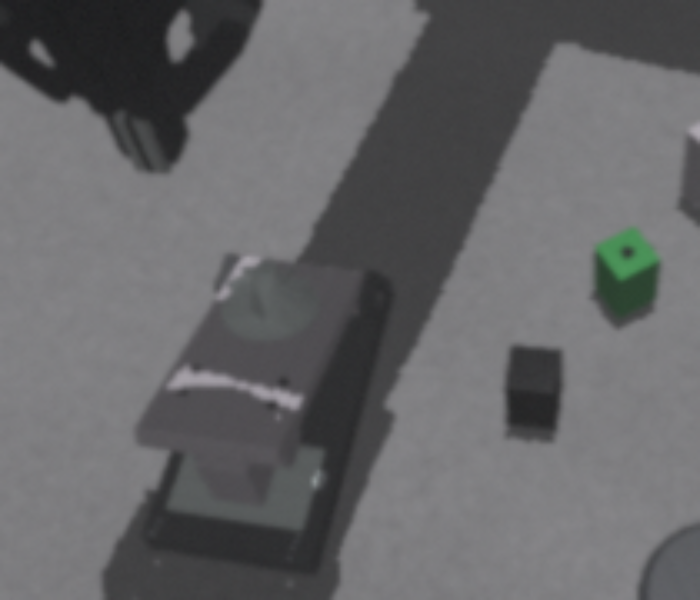

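The plate rests on the upright block, which shows at (240,475), and the tilt is about 0.34 rad and no longer changing. The gripper is clear of everything, so I'm handing in.

```bash
python3 -c "from bench import bot; print(bot.hand_in())"
```

```text
the job is handed in; nothing more can be done
None
```

The job is handed in: the 45 mm block stands upright on the pad (measured within about 1 mm of its middle before the push), and the plate rests on it by its roller at about 0.34 rad (roughly 20°), with the robot clear and about 18 s used.

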